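Brush out the tea cups and put their lids on

TASK

Clean up the tea cups: with the long brush from the steel holder, scrub the inside of every cup, the tallest first and the shortest last; in each one push the brush down to the bottom, draw it up well past half-way without leaving the cup, and push it down to the bottom again before taking it out. Put the brush back in its holder and give each cup a lid from the open drawer, seated level on the rim; a lid left over stays in the drawer. Push the drawer fully home, with all cups left standing upright on the table, and leave the other things on the table where they are.

Things in the scene. Friction and masses are not known exactly. Their poses are not given: they have to be found in the camera images.
- cup_tall: the tallest of the straight, handleless white ceramic tea cups, loose, 112 mm tall, outer diameter 80 mm, wall 4 mm (mouth 72 mm), inner floor 6 mm above its underside; origin at the centre of its underside, z up. About 0.3 kg. May be absent (None): two or three of the three cups are on the table
- cup_mid: the middle of the straight, handleless white ceramic tea cups, loose, 90 mm tall, outer diameter 80 mm, wall 4 mm (mouth 72 mm), inner floor 6 mm above its underside; origin at the centre of its underside, z up. About 0.3 kg. May be absent (None): two or three of the three cups are on the table
- cup_short: the shortest of the straight, handleless white ceramic tea cups, loose, 68 mm tall, outer diameter 80 mm, wall 4 mm (mouth 72 mm), inner floor 6 mm above its underside; origin at the centre of its underside, z up. About 0.3 kg. May be absent (None): two or three of the three cups are on the table
- lid0: one of three alike white ceramic lids, loose, 90 g, knob up in the drawer at first; fits any cup. From below: plug 64 mm across, 8 tall, that drops into a cup's mouth; disc 82 across, 5 thick, that rests on the rim; neck 16 across, 9 tall; knob 24 across, 20 tall, top 42 mm above the origin. Origin: centre of the plug's underside, z up; 8 mm below the rim when seated
- lid1: one of three alike white ceramic lids, loose, 90 g, knob up in the drawer at first; fits any cup. From below: plug 64 mm across, 8 tall, that drops into a cup's mouth; disc 82 across, 5 thick, that rests on the rim; neck 16 across, 9 tall; knob 24 across, 20 tall, top 42 mm above the origin. Origin: centre of the plug's underside, z up; 8 mm below the rim when seated
- lid2: one of three alike white ceramic lids, loose, 90 g, knob up in the drawer at first; fits any cup. From below: plug 64 mm across, 8 tall, that drops into a cup's mouth; disc 82 across, 5 thick, that rests on the rim; neck 16 across, 9 tall; knob 24 across, 20 tall, top 42 mm above the origin. Origin: centre of the plug's underside, z up; 8 mm below the rim when seated
- brush: the long cup brush, loose, 190 mm, standing upright on its flat head in the holder at the start. Origin at the centre of the head's lower end, z along the brush to the handle. White bristle head 38 mm across from 0 to 65 mm (rigid), thin steel stem, grey handle 16 mm across from 122 to 190 mm. About 0.08 kg
- holder: the steel brush holder, fixed: an open round canister 75 mm tall, 60 mm outer and 54 mm inner diameter, inner floor 6 mm up, on a dark foot disc 90 mm across and 4 mm thick; origin at the centre of its underside
- cab: the low wooden drawer box, fixed, 200 mm deep (x) by 340 wide (y) by 90 tall; origin at the centre of its underside, its open front is the plane x = -100 mm of its own frame and faces the robot; the drawer slides out along its own -x
- drawer (a joint): how far the drawer stands open, in m: 0 is fully home against its stop, 0.15 the most; it starts 0.125 to 0.145 open. It slides with about 2 N of friction and stays where it is left, with no spring
- drawer_in (a point): centre of the drawer's inner floor, 16 mm above the table; axes as the drawer box. Inside it measures 155 mm (x) by 304 mm (y), its side walls rise 45 mm above this floor
- drawer_pull (a point): middle of the front face of the steel pull strip (110 mm long, 12 mm tall, standing 13 mm out of the drawer's front panel), 75 mm above the table; moves with the drawer. The wooden front panel behind it is 336 mm wide and reaches from 10 to 87 mm above the table
- tin: a green tea tin, 70 mm across, 100 tall; a bystander, loose, to be left alone; origin at the centre of its underside
- cactus: a small cactus in a terracotta pot, 72 mm across, 130 tall; a bystander, loose, to be left alone; origin at the centre of its underside
- remote: a black remote control lying flat on top of the drawer box, 45 by 150 mm, 18 thick; a bystander, loose, to be left alone; origin at the centre of its underside
- tape: a roll of packing tape lying flat, 60 mm across, 24 tall; a bystander, loose, to be left alone; origin at the centre of its underside
- water: a water bottle, 64 mm across, 200 tall; a bystander, loose, to be left alone; origin at the centre of its underside
- carton: a cardboard carton 70 by 100 mm, 120 tall; a bystander, loose, to be left alone; origin at the centre of its underside
- jar: an amber jar with a steel cap, 72 mm across, 110 tall; a bystander, loose, to be left alone; origin at the centre of its underside
Things that resemble listed ones, but are neither listed nor needed, are in the scene too. What is shaped like the brush but yellow is not meant. What is shaped like the lid0 but brown is not meant.

How it is judged:
By the outcome, as a careful person would: the job done as asked, in the order asked, and still so for the second after the job is handed in, with the robot touching nothing.
Of cup_tall, cup_mid, cup_short only 2 to 3 are there at a start; the rules pass over those that are not, and their reading is None.
At some moment in a run one of cup_tall, cup_mid, cup_short may be knocked a few centimetres aside while the robot is not near it.
It also fails if it takes over 210 s, if anything falls off the work surface, if the arm or the gripper's body presses on something with over 40 N, if the wrist force passes 120 N, or if a joint passes its speed limit or range.

ROBOT

A 6-joint arm with a two-finger parallel gripper is mounted at the origin on the work surface. World frame = base frame: x ahead of the robot, y to its left, z up, the work surface at z = 0. Lengths are in m, angles in degrees, forces in N, time in s.
With the tool pointing down it reaches from about 0.15 to 0.775 m from the base axis. Payload 6.1 kg.
Tool frame: the origin (TCP) lies at the very end of the fingers, on their centre line; the grasp point (between the pads) lies 19 mm behind it; z points along the fingers, y is the line along which they close (so a half turn about z gives the same grasp; the last joint's range is limited). The gripper opens to 85 mm and grips with 20 to 120 N. Pads are 22 mm wide; open, the fingers measure 114 mm over their backs; the gripper's body (76 mm by 85 mm) begins 54 mm behind the grasp point. The pads swing forward as they close: fully open they stand 13 mm farther back than shut.
Start: joints at [-71.849, 7.208, -2.269, 80.523, 0, 90], TCP at [0.164, -0.499, 0.231] pointing down, gripper open.
Joint ranges: [-155.77, 155.77], [-54.66, 111.73], [-72.52, 77.12], [-102.08, 115.82], [-83.92, 84.16], [-180, 180]. Speed limits (degrees/s): [136.94, 136.94, 172.46, 180, 180, 180].

INTERFACE

Orientations are given as a 3x3 rotation matrix whose columns are the frame's x, y, z axes.
In Python, from cell import env, solver, optics, sign_off gives the robot as it stands. Calls block until the motion is done:
- env.movep(position, orientation): joint-space move of the TCP to a pose.
- env.move_l(position, ori=None, vel=0.15, f_stop=None): straight line of the TCP; ori=None keeps the orientation; vel is the mean speed in m/s. With f_stop (N) it stops when the force on the tool has changed by that much, and returns True; else False.
- env.set_joints(angles): joint-space move.
- env.ungrasp() and env.close(effort=None): open the fingers fully, or close them until they stop; effort is the grip in N (None keeps the last).
- env.pause(seconds).
- solver.inverse_kinematics(position, orientation): joint angles nearest the present ones, or None.
- env.observe(): the state.
- optics.capture(name): name is "scene" or "top"; returns a dict with "frame" (400x640x3 uint8, red, green, blue), "range_z" (400x640 float32, m along the optical axis (not along the pixel's ray), 0 where there is no reading), "intrinsics" (3x3 intrinsics, pixels), "k1" (the pictures are not rectified: a ray, as slopes to the right and down, at radius r is drawn at 1 + k1 r^2 times it, then the intrinsics apply), "R" (3x3) and "t" (3): a world point X has camera coordinates R X + t. Camera axes: x right, y down, z forward; pixel columns grow to the right and rows downward; lengths in m; the calibration is good to about 2 mm. A picture is of the moment at which its call begins.
A pose or a line that the arm cannot do raises env.PlanningError and nothing moves.
- sign_off(): hands the job in; it is judged then, once.
The state is a dict: "clock": time; "joint_positions": joint angles; "dq": joint speeds; "effort": joint torques, N m; "tcp_pos": TCP position; "ee_rot": TCP orientation; "ft_force": force on the tool from outside, world axes, zero at the start; "wrist_torque": the same for the moment, N m; "opening": finger opening in m; "gripper_force": force on a finger pad.
Only numpy, scipy, OpenCV 4.12 (cv2) and the standard library are available. Lean on these libraries where they do the work, as an engineer would, in place of code of your own. Each camera call takes 0.05 s, during which the arm holds its last target. There are 200 camera calls.

## Working session

There is one attempt and no reset: what is moved stays moved. The work goes in short steps, each a Python script; the robot and the scene stay as the last script left them, time stands still between calls to the robot, and variables do not carry over. Pictures are saved under pics/ and viewed, at most 14 in all, crops included, and the job is handed in when it is done.

```bash
ls; mkdir -p pics
cat > h.py <<'E'
import numpy as np, cv2
from cell import env, solver, optics, sign_off
def cloud(c):
    h,w=c["range_z"].shape
    u,v=np.meshgrid(np.arange(w),np.arange(h))
    K=c["intrinsics"]; xd=(u-K[0,2])/K[0,0]; yd=(v-K[1,2])/K[1,1]
    x,y=xd.copy(),yd.copy()
    for _ in range(10):
        f=1+c["k1"]*(x*x+y*y); x=xd/f; y=yd/f
    z=c["range_z"]; P=np.stack([x*z,y*z,z],-1)
    W=(P-c["t"])@c["R"]; W[z==0]=np.nan
    return W
E
python3 - <<'E'
from h import *
for n in("scene","top"):
    c=optics.capture(n); cv2.imwrite(f"pics/{n}0.png",c["frame"][:,:,::-1])
    np.savez(f"{n}0.npz",W=cloud(c),f=c["frame"])
    print(n,c["intrinsics"].tolist(),c["k1"],(-c["R"].T@c["t"]),c["R"].tolist())
s=env.observe();print(s)
E
```

```text
pics
scene [[372.0419264548042, 0.0, 317.95770218137443], [0.0, 372.0419264548042, 198.57389893160502], [0.0, 0.0, 1.0]] -0.019459602747368757 [ 1.13061252 -0.85012869  0.9869893 ] [[0.8618617624005884, 0.506744032402873, -0.020119347301235536], [0.32105359197657657, -0.575893223682616, -0.7518454535310978], [-0.39257979264181414, 0.6415274589138958, -0.6590323405332926]]
top [[502.8677343311085, 0.0, 310.45836873283054], [0.0, 502.8677343311085, 206.53634435276825], [0.0, 0.0, 1.0]] 0.00215100929370968 [0.32307501 0.0403442  1.53963415] [[0.017643019130015074, -0.9997006715488365, 0.016949666096504723], [-0.9867197636987959, -0.02014665271797495, -0.1611776048663514], [0.16147083886005648, -0.013880910959529624, -0.9867798581795048]]
{'clock': 0.1, 'joint_positions': array([-7.18481445e+01,  7.23913601e+00, -2.31926921e+00,  8.05238272e+01,
       -8.43539886e-04,  8.99994113e+01]), 'dq': array([ 0.00762983, -0.04448431,  0.10553333, -0.00974942, -0.0180411 ,
       -0.03541241]), 'effort': array([-1.46173974e-03, -4.36903882e+01,  3.53607094e+01,  1.36485026e-02,
       -3.31662659e-05,  2.64366982e-06]), 'tcp_pos': array([ 0.16344137, -0.49853515,  0.23060501]), 'ee_rot': array([[ 9.50230957e-01,  3.11546008e-01, -4.61115391e-04],
       [ 3.11546349e-01, -9.50229985e-01,  1.35921460e-03],
       [-1.47077865e-05, -1.43522661e-03, -9.99998970e-01]]), 'ft_force': array([-0.55662071, -0.73829608, -0.09324049]), 'wrist_torque': array([-0.05428558,  0.0207984 , -0.03505548]), 'gripper_force': 0.0, 'opening': 0.08536634218959994}
```

View pics/scene0.png

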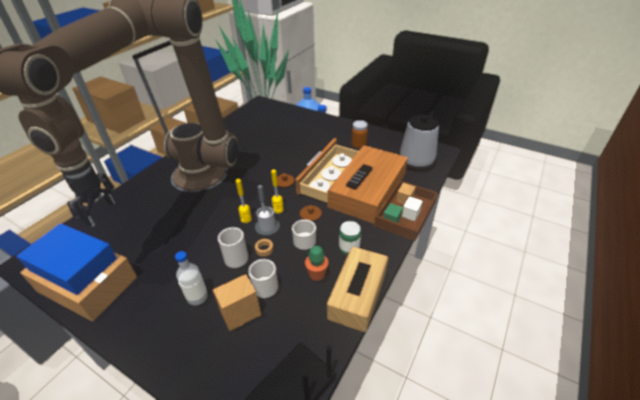

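View pics/top0.png

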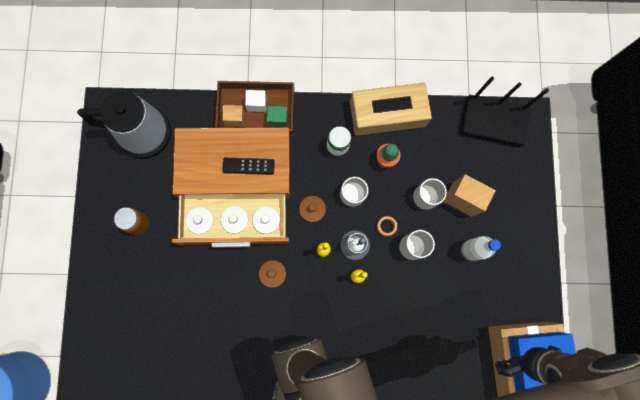

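Top view: tall cup about (417,245), mid (430,194), short (353,192), brush and holder (355,245) between two yellow decoys (323,249) and (359,276), three lids in the drawer (200/233/266,219). Measuring these from depth next.

```bash
cat >> h.py <<'E'
from scipy.optimize import least_squares
def fitc(P,r=None):
    m=np.nanmedian(P[:,:2],0)
    f=(lambda q:np.hypot(*(P[:,:2]-q[:2]).T)-(r if r else q[2]))
    s=least_squares(f,[*m]+([] if r else [.04]),loss='soft_l1',f_scale=.002)
    return s.x,np.sqrt(np.mean(s.fun**2)),len(P)
def near(W,xy,rad,z0,z1):
    P=W.reshape(-1,3); P=P[np.isfinite(P[:,0])]
    return P[(np.hypot(P[:,0]-xy[0],P[:,1]-xy[1])<rad)&(P[:,2]>z0)&(P[:,2]<z1)]
E
python3 - <<'E'
from h import *
T=np.load("top0.npz")["W"]; S=np.load("scene0.npz")["W"]
pr=lambda *a:print(*[np.round(x,4) if not isinstance(x,str) else x for x in a])
for n,(u,v),h in(("tall",(417,245),.112),("mid",(430,194),.09),("short",(353,192),.068)):
    Wp=T[v-20:v+20,u-22:u+22].reshape(-1,3); Wp=Wp[np.isfinite(Wp[:,0])]
    print(n,"maxz",np.percentile(Wp[:,2],98).round(4))
    c=Wp[Wp[:,2]>h-.006][:,:2]; c=(c.max(0)+c.min(0))/2
    for N,W in(("top",T),("scene",S)):
        P=near(W,c,.06,h-.005,h+.006); x,e,k=fitc(P,.038)
        pr(N,x,e,str(k),np.median(P[:,2]) if k else 0)
for n,(u,v),h in(("holder",(355,245),0),("y1",(323,249),0),("y2",(359,276),0)):
    Wp=T[v-16:v+16,u-16:u+16].reshape(-1,3); Wp=Wp[np.isfinite(Wp[:,0])]
    for a,b in((.068,.082),(.13,.16),(.16,.185),(.185,.23)):
        P=Wp[(Wp[:,2]>a)&(Wp[:,2]<b)]
        if len(P): pr(n,str((a,b,len(P))),P.mean(0),P.min(0),P.max(0))
for n,(u,v) in(("lA",(200,219)),("lB",(233,219)),("lC",(266,219))):
    Wp=T[v-16:v+16,u-16:u+16].reshape(-1,3); Wp=Wp[np.isfinite(Wp[:,0])]
    P=Wp[Wp[:,2]>.05]; Q=Wp[(Wp[:,2]>.024)&(Wp[:,2]<.033)]; pr(n,P.mean(0),str(len(P)),(P.min(0)+P.max(0))/2, fitc(Q)[0],Q[:,2].mean())
for n,(u,v) in dict(boxfl=(175,193),boxfr=(288,192),boxbl=(175,130),boxbr=(290,130),pull_l=(213,245),pull_r=(249,245),frl=(174,240),frr=(286,240),tape=(387,226),tin=(339,140),cact=(389,155),brown=(312,208),water=(490,245)).items(): pr(n,T[v,u])
# brush via scene: points around holder
for a in np.arange(.07,.21,.01):
    P=near(S,(.28,-.05),.07,a,a+.01)
    if len(P): pr("S",str(len(P)),P.mean(0))
f=np.load("top0.npz")["f"][170:290,300:450];cv2.imwrite("pics/c1.png",cv2.resize(f,None,fx=5,fy=5,interpolation=2)[:,:,::-1])
E
```

```text
tall maxz 0.1135
top [ 0.4566 -0.2941] 0.0013 127 0.1116
scene [ 0.4569 -0.2943] 0.0017 110 0.1115
mid maxz 0.0915
top [ 0.6129 -0.3395] 0.0075 123 0.0903
scene [ 0.6132 -0.3389] 0.0019 127 0.0886
short maxz 0.0689
top [ 0.6178 -0.1108] 0.0013 102 0.0679
scene [ 0.6154 -0.1119] 0.0017 98 0.0672
holder (0.068, 0.082, 127) [ 0.4567 -0.1192  0.0729] [ 0.4309 -0.1476  0.068 ] [ 0.4873 -0.0886  0.0815]
holder (0.13, 0.16, 7) [ 0.4509 -0.1157  0.1486] [ 0.4475 -0.1211  0.1369] [ 0.4569 -0.1125  0.1578]
holder (0.16, 0.185, 7) [ 0.4512 -0.1158  0.1759] [ 0.448  -0.1227  0.1645] [ 0.4567 -0.1127  0.1842]
holder (0.185, 0.23, 27) [ 0.4547 -0.12    0.1938] [ 0.4477 -0.1272  0.1851] [ 0.4608 -0.1129  0.1996]
y1 (0.068, 0.082, 8) [ 0.4394 -0.021   0.0698] [ 0.4297 -0.0337  0.0683] [ 0.4503 -0.0133  0.0714]
y1 (0.13, 0.16, 5) [ 0.4338 -0.0216  0.1461] [ 0.4328 -0.0265  0.1335] [ 0.4351 -0.0159  0.1595]
y1 (0.16, 0.185, 5) [ 0.4341 -0.0202  0.1766] [ 0.4327 -0.0254  0.1702] [ 0.4361 -0.0151  0.1825]
y1 (0.185, 0.23, 25) [ 0.4404 -0.0208  0.1884] [ 0.4346 -0.0278  0.1852] [ 0.4457 -0.0143  0.1941]

[... 313 characters left out ...]
24) [ 0.364  -0.1255  0.1892] [ 0.3567 -0.1332  0.1854] [ 0.3701 -0.1189  0.1932]
lA [0.5219 0.3538 0.0575] 55 [0.5216 0.354  0.0567] [0.5229 0.355  0.031 ] 0.029
lB [0.5257 0.2492 0.0577] 52 [0.5251 0.2493 0.0584] [0.5282 0.2502 0.0305] 0.0289
lC [0.5267 0.1538 0.0583] 56 [0.5269 0.1541 0.0583] [0.5282 0.1551 0.0304] 0.0288
boxfl [0.5924 0.4164 0.0891]
boxfr [0.6025 0.0866 0.088 ]
boxbl [nan nan nan]
boxbr [0.8046 0.0866 0.0484]
pull_l [0.4429 0.2991 0.0851]
pull_r [0.4453 0.196  0.0799]
frl [0.4551 0.4116 0.0865]
frr [0.4616 0.0891 0.0836]
tape [ 0.5191 -0.2192 -0.0013]
tin [ 0.76   -0.061   0.1014]
cact [ 0.7136 -0.2068  0.1156]
brown [0.5629 0.0146 0.0473]
water [ 0.4476 -0.4617  0.2002]
```

View pics/c1.png

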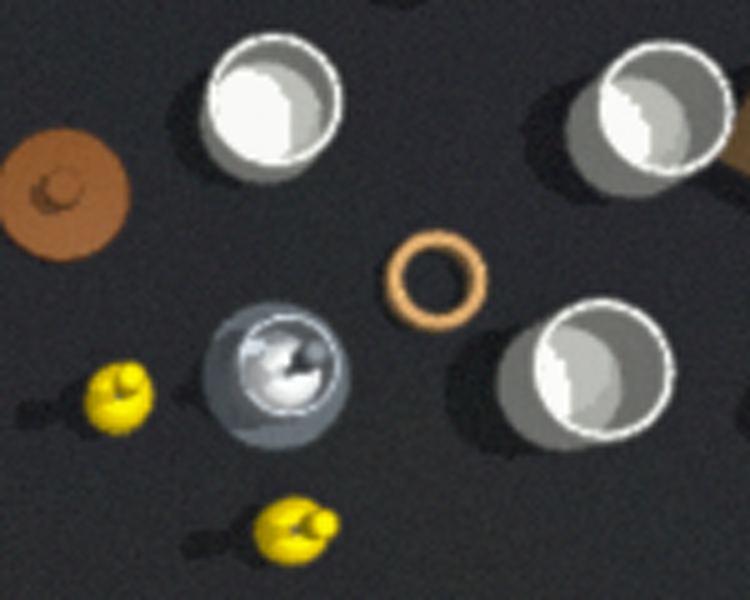

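Crop: all three cups are empty and upright, and the grey-handled brush stands nearly upright in the holder; the tape roll is clear of the paths. The handle measures about (.455,-.120). Grasping the brush.

```bash
cat >> h.py <<'E'
def Rz(deg):
    c,s=np.cos(np.radians(deg)),np.sin(np.radians(deg))
    return np.array([[-s,c,0],[c,s,0],[0,0,-1.]])
def best(p,deg):
    q0=env.observe()["joint_positions"]; o=[]
    for d in(deg,deg+180):
        q=solver.inverse_kinematics(p,Rz(d))
        if q is not None: o.append((np.abs(np.array(q)-q0).max(),d))
    return Rz(min(o)[1])
def go(p,deg): R=best(p,deg); env.movep(p,R); return R
def snap(tag,save=True):
    o={}
    for n in("top","scene"):
        c=optics.capture(n); o[n]=cloud(c)
        if save: cv2.imwrite(f"pics/{n}_{tag}.png",c["frame"][:,:,::-1])
        o[n+"f"]=c["frame"]
    return o
CUP=dict(tall=(.112,(.4568,-.2942)),mid=(.090,(.6130,-.3392)),short=(.068,(.6166,-.1113)))
def cup(n,o,guess=None):
    h,g=CUP[n]; g=np.array(guess if guess is not None else g); r=[]
    for N in("top","scene"):
        P=near(o[N],g,.075,h-.005,h+.006)
        if len(P)>40:
            x,e,k=fitc(P,.038)
            P=P[np.abs(np.hypot(*(P[:,:2]-x).T)-.038)<.006]; x,e,k=fitc(P,.038)
            r.append(x); print(n,N,x.round(4),round(e,4),k)
    return r
def st(): s=env.observe(); print("t",round(s["clock"],1),"tcp",s["tcp_pos"].round(4),"open",round(s["opening"],4),"F",s["ft_force"].round(1))
E
python3 - <<'E'
from h import *
T=np.load("top0.npz")["W"]; S=np.load("scene0.npz")["W"]
for W in(T,S):
    P=near(W,(.457,-.12),.036,.069,.080); P=P[np.hypot(P[:,0]-.457,P[:,1]+.12)>.023]; print(fitc(P,.0285))
for a in np.arange(.13,.2,.02):
    P=near(S,(.457,-.12),.04,a,a+.02); print(len(P),P.mean(0).round(4))
p=np.array([.455,-.12,.26])
env.move_l([.164,-.499,.33]); go(p,-45); st()
env.move_l([p[0],p[1],.152]); env.close(40); st()
s=snap("grasp"); env.move_l([p[0],p[1],.30]); st(); snap("lift")
E
python3 -c "
import cv2,numpy as np
a=cv2.imread('pics/scene_lift.png')[120:300,150:380];b=cv2.imread('pics/top_lift.png')[120:300,280:510]
cv2.imwrite('pics/l.png',np.vstack([cv2.resize(x,(383,300)) for x in(a,b)]))"
```

```text
(array([ 0.45866784, -0.11830142]), np.float64(0.0009778111118973918), 62)
(array([ 0.45600468, -0.11956771]), np.float64(0.001780584029323459), 64)
20 [ 0.4551 -0.124   0.1406]
19 [ 0.4562 -0.1245  0.1619]
21 [ 0.4552 -0.1242  0.1795]
16 [ 0.4532 -0.1222  0.1944]
t 2.7 tcp [ 0.4549 -0.1207  0.2601] open 0.0854 F [ 0.2  0.  -0.2]
t 4.2 tcp [ 0.4549 -0.1198  0.1523] open 0.0148 F [-0.9  1.2  3.3]
t 5.4 tcp [ 0.4547 -0.12    0.2991] open 0.015 F [-1.6  0.6 -0.5]
```

View pics/l.png

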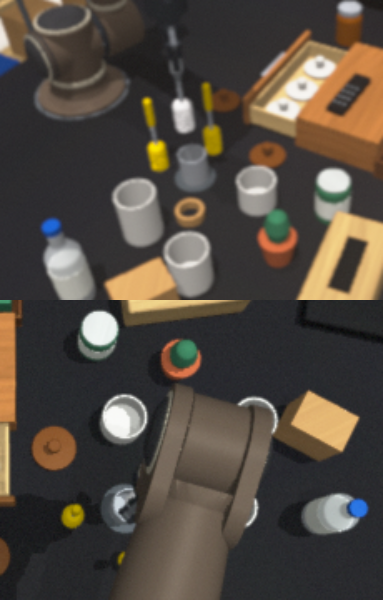

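The brush is held vertically above the holder, seen in the scene crop at about (180,115). Scrubbing the tall cup.

```bash
cat >> h.py <<'E'
OFF=.146
def scrub(n,xy,deg):
    h=CUP[n][0]; x,y=xy
    R=best([x,y,.30],deg); env.move_l([x,y,.30],R,vel=.25); st()
    def down(z0):
        env.move_l([x,y,z0],vel=.15)
        hit=env.move_l([x,y,OFF+.001],vel=.03,f_stop=4); print("hit",hit); st()
    down(OFF+.018)
    env.move_l([x,y,OFF+.006+.74*(h-.006)],vel=.12); st()
    down(OFF+.018)
    env.move_l([x,y,.30],vel=.2)
E
python3 - <<'E'
from h import *
o=snap("a",0); r=cup("tall",o); 
scrub("tall",r[-1] if len(r)==1 else np.mean(r,0),-45)
o=snap("b",0)
for n in CUP: cup(n,o)
E
```

```text
tall scene [ 0.457  -0.2944] 0.0018 115
t 6.5 tcp [ 0.4568 -0.2936  0.3   ] open 0.0147 F [-0.2  0.3 -1.5]
hit True
t 8.0 tcp [ 0.4571 -0.2945  0.1517] open 0.0149 F [-0.1 -0.3  2.5]
t 8.8 tcp [ 0.4567 -0.2942  0.2295] open 0.0151 F [-0.7  0.9 -1.4]
hit True
t 9.8 tcp [ 0.4573 -0.2946  0.1512] open 0.0149 F [0.2 0.6 2.5]
tall top [ 0.4565 -0.2942] 0.0013 93
tall scene [ 0.4575 -0.2944] 0.0016 96
mid top [ 0.6131 -0.3387] 0.0015 112
mid scene [ 0.6132 -0.339 ] 0.0019 126
short top [ 0.6177 -0.1109] 0.0014 108
short scene [ 0.6155 -0.112 ] 0.002 108
```

```bash
python3 - <<'E'
from h import *
for n in("mid","short"):
    o=snap("x",0); r=cup(n,o); scrub(n,np.mean(r,0),-45)
o=snap("c"); 
for n in CUP: cup(n,o)
# return
h=np.array([.457,-.119]); dx=[0,0]
R=best([*h,.30],-45); env.move_l([*h,.30],R,vel=.25)
snap("ret"); st()
E
python3 -c "
import cv2,numpy as np
a=cv2.imread('pics/scene_ret.png')[150:260,200:360]
cv2.imwrite('pics/l2.png',cv2.resize(a,None,fx=4,fy=4,interpolation=2))"
```

```text
mid top [ 0.6134 -0.3389] 0.0015 116
mid scene [ 0.6129 -0.3393] 0.0018 123
t 11.7 tcp [ 0.6128 -0.339   0.2995] open 0.0146 F [ 0.  -0.2 -0. ]
hit True
t 13.3 tcp [ 0.6133 -0.3391  0.1508] open 0.0151 F [-0.7  1.1  2.4]
t 13.9 tcp [ 0.613  -0.339   0.2132] open 0.0148 F [-0.4 -1.1 -1.2]
hit True
t 14.9 tcp [ 0.6134 -0.3392  0.1503] open 0.0148 F [1.3 0.1 2.3]
short top [ 0.6177 -0.1108] 0.0013 106
short scene [ 0.6152 -0.1122] 0.0018 105
t 17.0 tcp [ 0.6164 -0.1124  0.2998] open 0.0147 F [ 0.  -0.  -0.9]
hit True
t 18.5 tcp [ 0.6166 -0.1115  0.1502] open 0.015 F [ 0.3 -0.2  4.2]
t 19.1 tcp [ 0.6164 -0.1114  0.1972] open 0.0148 F [ 0.4  0.3 -2.1]
hit True
t 19.9 tcp [ 0.6168 -0.1115  0.1502] open 0.0148 F [0.  0.  4.3]
tall top [ 0.4566 -0.2943] 0.0013 123
tall scene [ 0.4571 -0.2944] 0.0019 112
mid top [ 0.6131 -0.3388] 0.0016 121
mid scene [ 0.6134 -0.3391] 0.0018 127
short scene [ 0.6156 -0.1122] 0.002 104
t 21.8 tcp [ 0.4582 -0.119   0.2993] open 0.0152 F [ 0.5 -0.4 -1. ]
```

View pics/l2.png

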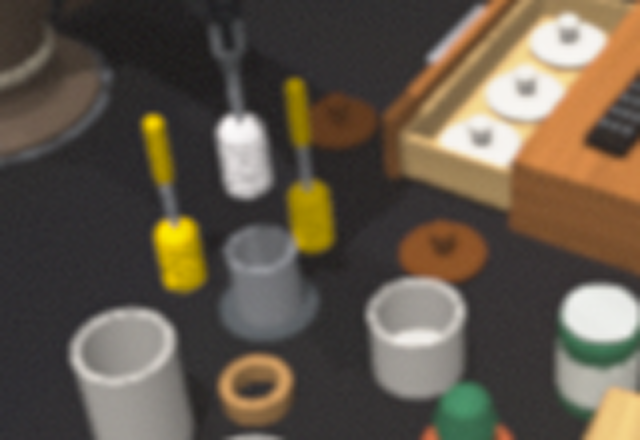

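The head hangs above the holder and the brush is parallel to the yellow ones. Lowering it; a contact around z≈.150 means it's on the holder floor.

```bash
python3 - <<'E'
from h import *
h=[.457,-.119]
env.move_l([*h,.235]); print(env.move_l([*h,.168],vel=.06,f_stop=4)); st()
print(env.move_l([*h,.147],vel=.03,f_stop=4)); st()
env.ungrasp(); env.move_l([*h,.27],vel=.1); st()
env.move_l([.40,.10,.32],vel=.25)
o=snap("d"); np.savez("d.npz",T=o["top"],S=o["scene"],f=o["topf"])
for n in CUP: cup(n,o)
for N in("top","scene"):
    for y,x in((.354,.522),(.2495,.5275),(.1545,.528)):
        P=near(o[N],(x,y),.06,.026,.0325)
        P=P[np.hypot(P[:,0]-x,P[:,1]-y)<.046]
        K=near(o[N],(x,y),.025,.05,.065); print(N,len(P),P[:,:2].min(0).round(4)/2+P[:,:2].max(0).round(4)/2,"knob",K.mean(0).round(4),np.ptp(K,0).round(4))
T=o["top"]
for y in(.12,.2,.3,.35,.39):
    P=T.reshape(-1,3); P=P[(abs(P[:,1]-y)<.004)&(P[:,0]>.42)&(P[:,0]<.64)]
    a=P[(P[:,2]>.083)&(P[:,0]<.5)][:,0]; b=P[(P[:,2]>.086)&(P[:,0]>.55)][:,0]; c=P[(P[:,2]<.025)&(P[:,2]>.01)&(P[:,0]>.46)][:,0]
    print(y,"panel",a.min().round(4),a.max().round(4),"floor from",c.min().round(4),"box",b.min().round(4))
P=T.reshape(-1,3);P=P[(P[:,2]>.055)&(P[:,2]<.067)&(P[:,0]>.5)&(P[:,0]<.57)]
for lo,hi in((.06,.12),(.38,.45)):
    q=P[(P[:,1]>lo)&(P[:,1]<hi)][:,1]; print("side",q.min(),q.max(),len(q))
E
python3 -c "
import cv2,numpy as np
a=cv2.imread('pics/top_d.png')[120:300,160:440]
cv2.imwrite('pics/l3.png',cv2.resize(a,None,fx=2.8,fy=2.8,interpolation=2))"
```

```text
False
t 23.7 tcp [ 0.4573 -0.1191  0.1684] open 0.0147 F [ 0.2 -0.6 -0.3]
True
t 24.2 tcp [ 0.4569 -0.119   0.1502] open 0.0152 F [-0.  -0.3  5. ]
t 26.3 tcp [ 0.4567 -0.1189  0.2693] open 0.0856 F [-0.8 -0.6 -0.3]
tall top [ 0.4565 -0.2943] 0.0013 120
tall scene [ 0.4569 -0.2944] 0.0016 115
mid top [ 0.6133 -0.3389] 0.0013 110
mid scene [ 0.6135 -0.3392] 0.0017 124
short top [ 0.6178 -0.1105] 0.0013 107
short scene [ 0.6154 -0.1115] 0.0019 102
top 351 [0.5225  0.35475] knob [0.5221 0.3538 0.0571] [0.0222 0.0222 0.0132]<stdin>:13: RuntimeWarning: Mean of empty slice.
  ret = um.true_divide(
Traceback (most recent call last):
ValueError: zero-size array to reduction operation maximum which has no identity
```

View pics/l3.png

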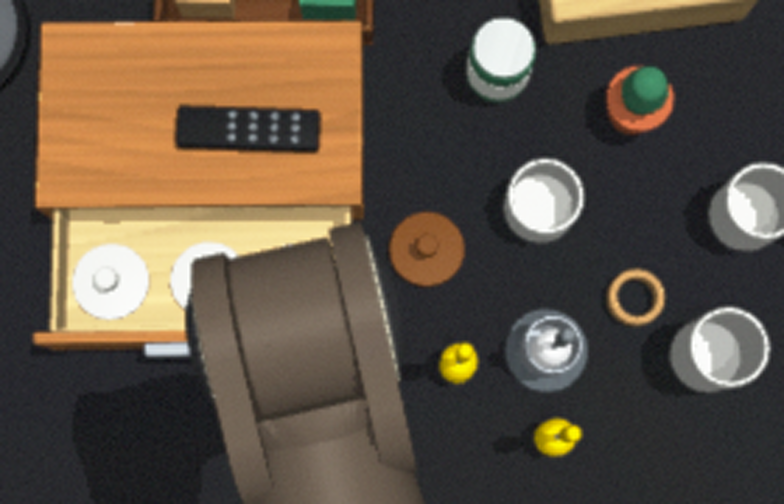

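The brush is back in the holder at (548,345) in the crop. The arm hides the drawer, so I'll take its dimensions from the first images; nothing there has moved.

Run:
```python
from h import *
o=dict(top=np.load("top0.npz")["W"],scene=np.load("scene0.npz")["W"])
for N in("top","scene"):
    for y,x in((.355,.523),(.2505,.5275),(.1555,.528)):
        P=near(o[N],(x,y),.048,.026,.0325)
        K=near(o[N],(x,y),.025,.05,.065)
        print(N,len(P),(P[:,:2].min(0)/2+P[:,:2].max(0)/2).round(4),np.ptp(P,0)[:2].round(3),"knob",K.mean(0).round(4),len(K))
T=o["top"]
for y in(.12,.2,.3,.35,.39):
    P=T.reshape(-1,3); P=P[(abs(P[:,1]-y)<.004)&(P[:,0]>.42)&(P[:,0]<.64)]
    a=P[(P[:,2]>.082)&(P[:,0]<.5)][:,0]; b=P[(P[:,2]>.082)&(P[:,0]>.55)][:,0]
    print(y,"panel",a.min().round(4),a.max().round(4),"box",b.min().round(4))
P=T.reshape(-1,3);P=P[(P[:,2]>.055)&(P[:,2]<.067)&(P[:,0]>.5)&(P[:,0]<.57)]
for lo,hi in((.06,.12),(.38,.45)):
    q=P[(P[:,1]>lo)&(P[:,1]<hi)][:,1]; print("side",q.min(),q.max(),len(q))
```

```text
top 351 [0.5223 0.3588] [0.079 0.088] knob [0.5219 0.3538 0.0575] 55
top 333 [0.5259 0.2498] [0.077 0.079] knob [0.5257 0.2491 0.0575] 51
top 338 [0.5268 0.1529] [0.08  0.079] knob [0.5267 0.154  0.0582] 55
scene 115 [0.5174 0.3546] [0.079 0.087] knob [0.5206 0.35   0.0569] 20
scene 119 [0.5215 0.2478] [0.073 0.084] knob [0.5232 0.247  0.0567] 21
scene 95 [0.5245 0.1639] [0.077 0.06 ] knob [0.5263 0.1507 0.0576] 24
0.12 panel 0.4574 0.4694 box 0.6004
0.2 panel 0.4474 0.465 box 0.5973
0.3 panel 0.4429 0.4634 box 0.5942
0.35 panel 0.4504 0.4625 box 0.5934
0.39 panel 0.4493 0.4616 box 0.5928
side 0.09654025719543606 0.10141710969710224 36
side 0.4028206646163834 0.4106855491486891 51
```

```bash
cat >> h.py <<'E'
def pick(xy,deg):
    R=best([*xy,.20],deg); p=env.observe()["tcp_pos"]
    env.move_l([p[0],p[1],max(p[2],.26)]); env.move_l([*xy,.20],R,vel=.25)
    env.move_l([*xy,.085],vel=.15); print("hit",env.move_l([*xy,.033],vel=.05,f_stop=6)); st()
    env.close(30); st(); off=env.observe()["tcp_pos"][2]-.016
    env.move_l([*xy,.26],vel=.15); st(); return off
def place(n,off,deg):
    o=snap("p_"+n); r=cup(n,o); xy=np.mean(r,0); h=CUP[n][0]; zs=h-.008+off
    R=best([*xy,.26],deg); env.move_l([*xy,.26],R,vel=.25)
    env.move_l([*xy,zs+.015],vel=.15)
    print("hit",env.move_l([*xy,zs-.002],vel=.03,f_stop=3),"seat expected",zs.round(4)); st()
E
python3 - <<'E'
from h import *
off=pick((.5269,.1537),35); place("tall",off,35)
snap("seat")
E
python3 -c "
import cv2,numpy as np
a=cv2.imread('pics/scene_seat.png')[200:310,170:330]
cv2.imwrite('pics/l4.png',cv2.resize(a,None,fx=4,fy=4,interpolation=2))"
```

```text
hit False
t 31.4 tcp [0.5272 0.1538 0.0334] open 0.0855 F [-0.1  0.5 -0.1]
t 32.0 tcp [0.527  0.1537 0.0332] open 0.0231 F [-0.6  0.5  1.8]
t 33.6 tcp [0.5266 0.1536 0.2591] open 0.0227 F [-0.1 -0.8 -0.1]
tall top [ 0.4565 -0.2941] 0.0014 124
tall scene [ 0.4567 -0.2943] 0.0017 112
hit True seat expected 0.1212
t 37.2 tcp [ 0.4567 -0.2943  0.1212] open 0.023 F [-1.1 -0.2  4.2]
```

View pics/l4.png

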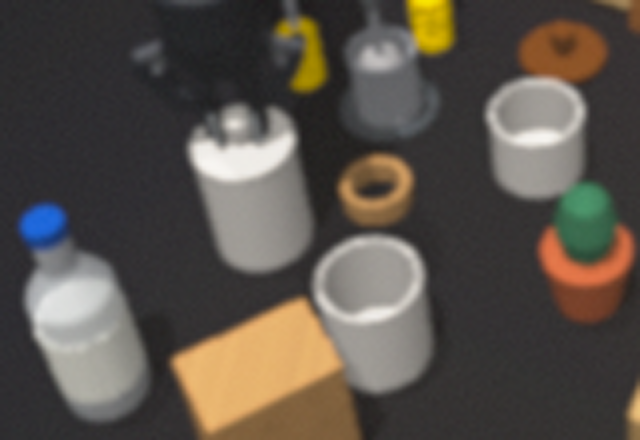

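The lid is seated level on the tall cup at (245,140), and contact came exactly at the expected height. Releasing and doing the other two the same way.

```bash
python3 - <<'E'
from h import *
def up():
    env.ungrasp(); p=env.observe()["tcp_pos"]; env.move_l([p[0],p[1],.27],vel=.12)
up()
for n,xy in(("mid",(.5260,.2495)),("short",(.5222,.3543))):
    off=pick(xy,35); place(n,off,35)
    p=env.observe()["tcp_pos"]
    if abs(p[2]-(CUP[n][0]-.008+off))>.0025: print("BAD SEAT"); break
    up()
go([.36,.27,.30],90); o=snap("e"); st()
E
python3 -c "
import cv2,numpy as np
a=cv2.imread('pics/scene_e.png')[120:310,160:440]
cv2.imwrite('pics/l5.png',cv2.resize(a,None,fx=2.8,fy=2.8,interpolation=2))"
```

```text
hit False
t 44.0 tcp [0.5263 0.2496 0.0334] open 0.085 F [-0.  -0.  -0.3]
t 44.6 tcp [0.5261 0.2495 0.0332] open 0.0229 F [-0.5 -1.1  0.9]
t 46.3 tcp [0.5257 0.2493 0.2591] open 0.0229 F [-0.4 -0.  -1. ]
mid top [ 0.613  -0.3387] 0.0015 121
mid scene [ 0.6134 -0.3395] 0.0018 134
hit True seat expected 0.0992
t 50.5 tcp [ 0.6132 -0.3391  0.0993] open 0.0228 F [ 0.1 -0.1  4.4]
hit False
t 58.1 tcp [0.5224 0.3545 0.0334] open 0.0856 F [-0.1  0.   0.3]
t 58.7 tcp [0.5223 0.3544 0.0332] open 0.0229 F [-0.8  0.1  1.4]
t 60.3 tcp [0.5219 0.3542 0.2591] open 0.0228 F [ 0.4 -0.   0.3]
short top [ 0.6177 -0.1108] 0.0012 97
short scene [ 0.6157 -0.112 ] 0.002 97
hit True seat expected 0.0772
t 64.3 tcp [ 0.6166 -0.1114  0.0772] open 0.0227 F [-0.5 -0.4  4.9]
t 68.4 tcp [0.3607 0.2696 0.2998] open 0.0855 F [-0.  -0.6 -0.1]
```

View pics/l5.png

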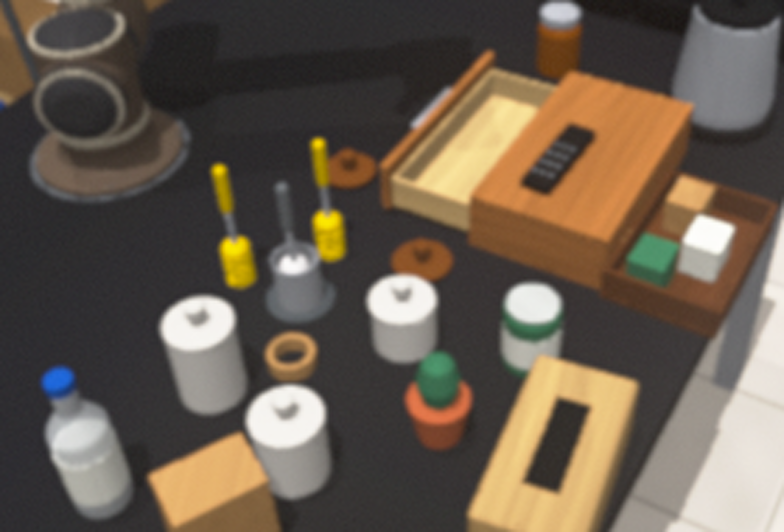

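All three cups are lidded level, the brush is in its holder and the drawer is empty. Pushing the drawer shut.

```bash
python3 - <<'E'
from h import *
env.close(30)
d=np.array([1,.028]); s=np.array([.39,.248])
go([*s,.20],90); env.move_l([*s,.058],vel=.15)
h=env.move_l([*(s+d*.035),.058],vel=.05,f_stop=8); st()
e=s+d*.23
print(h,env.move_l([*e,.058],vel=.05,f_stop=14)); st()
print(env.move_l([*(env.observe()["tcp_pos"][:2]+d*.01),.058],vel=.02,f_stop=14)); st()
p=env.observe()["tcp_pos"]; env.move_l([p[0]-.05,p[1],.058],vel=.1); env.move_l([p[0]-.05,p[1],.30],vel=.2)
go([.25,-.30,.35],-45); o=snap("f"); st()
for n in CUP:
    h,g=CUP[n]; print(n,[fitc(P)[0].round(4).tolist()+[round(np.ptp(P[:,2]),4)] for P in(near(o[N],g,.048,h+.002,h+.009) for N in("top","scene")) if len(P)>30])
E
python3 -c "
import cv2,numpy as np
a=cv2.imread('pics/scene_f.png')[110:300,160:440];b=cv2.imread('pics/top_f.png')[80:290,80:500]
cv2.imwrite('pics/l6.png',np.vstack([cv2.resize(x,(480,h)) for x,h in((a,326),(b,240))]))"
```

```text
t 71.7 tcp [0.4248 0.2489 0.0578] open 0.0 F [-0.6 -0.2 -0.5]
False True
t 74.1 tcp [0.5582 0.2525 0.0571] open -0.0001 F [ 0.9  0.5 -0.2]
True
t 74.4 tcp [0.558  0.2524 0.0564] open 0.0003 F [ 0.9  0.1 -0.5]
t 78.7 tcp [ 0.2505 -0.2998  0.3498] open -0.0 F [-0.1 -0.5  0.3]
tall [[0.4572, -0.2944, 0.0302, np.float64(0.007)], [0.4557, -0.292, 0.031, np.float64(0.0069)]]
mid [[0.6137, -0.3389, 0.0306, np.float64(0.0069)], [0.6104, -0.3361, 0.0311, np.float64(0.0069)]]
short [[0.6188, -0.1105, 0.0304, np.float64(0.0068)], [0.6121, -0.1105, 0.0311, np.float64(0.0069)]]
```

View pics/l6.png

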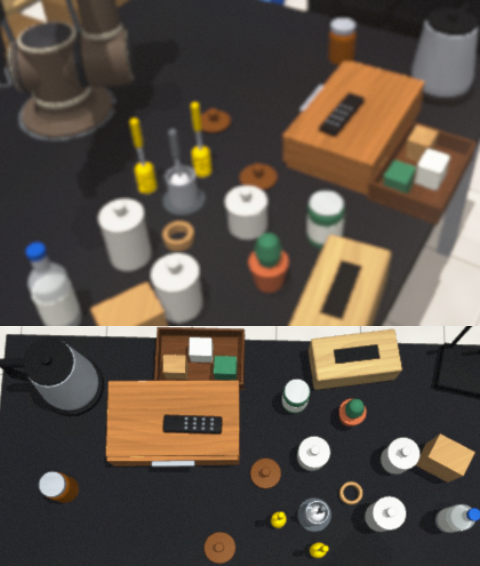

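The drawer looks shut at (172,460) in the lower view. Checking the panel gap numerically, then one firmer push.

Run:
```python
from h import *
d=np.array([1,.028]); p=np.array([.50,.2505])
go([*p,.25],90); env.move_l([*p,.058],vel=.15)
print(env.move_l([*(p+d*.05),.058],vel=.08,f_stop=10)); st()
print(env.move_l([*(p+d*.08),.058],vel=.03,f_stop=25)); st()
q=env.observe()["tcp_pos"]; env.move_l([q[0]-.05,q[1],.058],vel=.1); env.move_l([q[0]-.05,q[1],.30],vel=.2)
go([.25,-.30,.35],-45); o=snap("g"); T=o["top"].reshape(-1,3); T0=np.load("top0.npz")["W"].reshape(-1,3)
for y in(.12,.15,.35,.39):
    r=[]
    for W in(T0,T):
        P=W[(abs(W[:,1]-y)<.004)&(W[:,0]>.42)&(W[:,0]<.64)&(W[:,2]>.079)]
        r.append(P[:,0].min().round(4))
    print(y,r)
```

```text
False
t 83.1 tcp [0.5497 0.2518 0.0578] open 0.0001 F [-0.7 -0.5 -0. ]
True
t 83.7 tcp [0.5582 0.252  0.0574] open 0.0002 F [ 0.7  0.6 -0.4]
0.12 [np.float64(0.4574), np.float64(0.5867)]
0.15 [np.float64(0.4568), np.float64(0.5864)]
0.35 [np.float64(0.4504), np.float64(0.5805)]
0.39 [np.float64(0.4493), np.float64(0.5786)]
```

```bash
python3 -c "
from h import *
print(sign_off())"
```

```text
the job is handed in; nothing more can be done
None
```

The job is handed in: all three cups were scrubbed tall, mid, short; the brush is back in its holder, each cup has a level lid, and the drawer is fully home (about 84 s on the robot clock).

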